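# Raise the desk riser's shelf to the next rung

## Task

Lift the shelf of the desk riser by its blue handle until the orange pawl behind it has ridden right past the rung above and tipped back up, then lower it gently until the pawl sits on that rung and carries the shelf, and let go. Feel for it: do not heave against the red stops, push the seated shelf down or let it drop, keep the small drive lying on the shelf, and leave the mug, mouse and disk where they are.

Things in the scene. Friction and masses are not known exactly. Their poses are not given: they have to be found in the camera images.
- riser: the riser's fixed frame: grey base plate 240 x 170 x 12 mm, bolted to the desk, with two aluminium uprights, 200 mm tall, at its far end. Origin on the desk midway between the uprights, 22 mm beyond the handle; z up, x pointing away from the robot, y along the rungs.
- shelf (a joint): height of the moving shelf above its parked rest, in m: 0 at the start, grows upward. It slides straight up with little friction, weighs 0.5 to 0.9 kg with pawl and drive, and falls back if let go before the pawl sits on the rung. It will sit somewhere between 0.030 and 0.062 (not measured: to be felt, as the weight leaves the hand). Falling faster than 0.2 m/s counts as dropping.
- handle (a point): centre of the blue handle bar at the very top of the moving shelf: 16 mm square, 100 mm long along the riser's y, 248 mm above the desk when parked; it rises with the shelf. Two thin stems (8 x 10 mm, 30 mm either side of the centre) hang from it: grip it from above at its centre, across the riser's x. 40 mm are free under it when parked, nothing stands above it.
- shelf_top (a point): centre of the upper face of the white shelf board where the drive lies, 115 mm from the uprights on the robot's side, 48 mm above the desk when parked; board 150 x 130 x 6 mm with 10 mm raised edges
- ssd_mid (a point): centre of the small aluminium drive, 100 x 70 x 10 mm, lying loose on the shelf; it must stay lying there (within 20 mm of its place on it)
- mug: blue mug, 80 mm across, 95 mm high, standing on the desk beside the riser; origin at the centre of its foot. Leave alone
- mouse: black computer mouse, 105 x 60 x 30 mm, on the desk behind the riser; origin under its centre. Leave alone
- disk: bare hard disk, 147 x 102 x 26 mm, on the desk beside the riser; origin under its centre. Leave alone
- frame_top (a point): point midway between the tops of the uprights, 200 mm up. Below it, between them, is a steel strip of rungs (12 mm thick) with two red stop blocks. The strip is clamped at a height that differs by up to 32 mm from time to time and is not measured; rung and stops shift together. Rung and stops are rigid: more than 30 N on them counts as heaving or pushing down.
- pawl_pivot (a point): pivot of the orange pawl on the moving shelf, 70 mm up when parked. Its weighted tail tips the nose up. Going up, the rung pushes the nose down (drag 1 N or less); it snaps past when the shelf is 16 mm above the height where it will then sit. The red stops halt the shelf 22 mm above that sitting height, felt as a sudden rise of the pull. Lowered too soon, the shelf goes back to 0.
Not all that is in view belongs to the job. Of the things that look like the part that bears ssd_mid, the smallest one is meant.

How it is judged:
On the way:
1. the shelf is lifted past the place where its pawl can clear the rung (more than 42 mm above parked) (value of joint shelf above 0.042 m).
At the end, for the whole second after the job is handed in: the shelf, let go and at rest, hangs by its pawl on the rung: 26 to 66 mm above its parked height with the rung carrying it (more than 2 N), the small drive still lying on it (value of joint shelf between 0.026 and 0.066 m and velocity of joint shelf between -0.01 and 0.01 m/s and contact force between riser and shelf above 2 N and distance between ssd_mid and shelf_top below 0.035 m); the robot touches nothing.
It fails at once if the red stops or the rung were loaded with more than 30 N (heaved on or pushed down) (contact force between riser and shelf above 30 N).
It fails at once if the shelf was let drop (faster than 0.2 m/s downward) (velocity of joint shelf below -0.2 m/s).
It fails at once if the drive slid on the shelf or fell off (distance between ssd_mid and shelf_top above 0.045 m).
It fails at once if the mug, mouse or disk was disturbed (moved over 20 mm) (distance of any of mug, mouse, disk from where it was at the start of the episode above 0.02 m).
It also fails if it takes over 45 s, if anything falls off the work surface, if the arm or the gripper's body presses on something with over 40 N, if the wrist force passes 120 N, or if a joint passes its speed limit or range.

## Robot

A 7-joint arm with a two-finger parallel gripper is mounted at the origin on the work surface. World frame = base frame: x ahead of the robot, y to its left, z up, the work surface at z = 0. Lengths are in m, angles in rad, forces in N, time in s.
With the tool pointing down it reaches from about 0.425 to 0.925 m from the base axis. Payload 6.8 kg.
Tool frame: the origin (TCP) lies on the centre line of the jaws, within the pads' length; the fingertips stand 14 mm ahead of it and the grasp point (between the pads) lies 5 mm behind it (bot.finger_overhang is the distance from the TCP to the fingertips, in m); z points along the fingers, y is the line along which they close (so a half turn about z gives the same grasp; the last joint's range is limited). The gripper opens to 85 mm and grips with 20 to 120 N. Pads are 22 mm wide; open, the fingers measure 114 mm over their backs; the gripper's body (76 mm by 85 mm) begins 54 mm behind the grasp point. The pads swing forward as they close: fully open they stand 13 mm farther back than shut.
Start: joints at [0.994, 0.477, 0.022, 1.555, -0.011, 1.109, -0.083], TCP at [0.305, -0.602, 0.245] pointing down, gripper open.
Joint ranges: [-2.96, 2.96], [-0.34, 2.1], [-1.41, 1.46], [0.24, 2.44], [-1.37, 4.51], [0.17, 1.92], [-2.96, 2.96]. Speed limits (rad/s): [2.39, 2.39, 3.14, 3.14, 3.14, 3.14, 3.14].

## Interface

Orientations are given as a unit quaternion [w, x, y, z].
In Python, from station import bot gives the robot as it stands.
- The arm moves only by the shell command python3 -m inch 'ROWS' [OPENING] [FORCE]. ROWS is JSON, a list of rows, each a list of 4 numbers: the shift along the tool's x, y, z in m, then the turn about the tool's z in degrees. A call has 1 to 12 rows; each row shifts and turns the commanded pose from where the row before left it, along the tool's axes as they then stand; what a row does not reach is not made up. A row lasts 1/10 s, in which the tool goes at most 50 mm and 8.59 degrees, less where a joint would pass 70% of its speed; a pose out of reach is approached as far as the arm can. A call is refused whole if a number of a shift passes 0.05 or a number of a turn 8.59, either way. A call with a gripper value outside its range is refused whole. OPENING is the finger opening in m, from 0 to 0.0854, set as the call begins (- or left out, the last holds). The fingers move at their own pace and stop on an object; FORCE is the grip in N (left out, the last holds). Time passes only in rows, so rows that do not move let the fingers close. It gives the time, the measured TCP pose, the force, the opening and the grip force at its end, in the units of the state.
- bot.get_obs(): the state, without advancing time (a new reading comes with each control period).
- bot.read_camera(name): name is "scene" or "top" or "wrist"; returns a dict with "color" (400x640x3 uint8, red, green, blue), "mtx" (3x3 intrinsics, pixels), "dist_coeffs" ([k1, k2, p1, p2, k3] as OpenCV has them; the pictures are not rectified), "world_from_camera" (4x4, takes a point from camera to world coordinates); the wrist camera has in their place "hand_eye" (4x4, takes a point from camera to tool coordinates, whose origin is the TCP and whose axes are the flange's). Camera axes: x right, y up, looking along -z (the intrinsics and any distortion apply to the point x, -y, -z); pixel columns grow to the right and rows downward; lengths in m; the calibration is good to about 2 mm. A picture is of the moment at which its call begins: read the wrist's pose just before it. There is no depth.
- bot.hand_in(): hands the job in; it is judged then, once.
The state is a dict: "t": time; "q": joint angles; "joint_vel": joint speeds; "joint_torque": joint torques, N m; "eef_pos": TCP position; "tool_rot": TCP orientation; "contact_force": force on the tool from outside, world axes, zero at the start; "torque": the same for the moment, N m; "gripper_width": opening from 0.0 (shut) to 1.0 (fully open); "grasp_force": force on a finger pad.
Only numpy, scipy, OpenCV 4.12 (cv2) and the standard library are available. Lean on these libraries where they do the work, as an engineer would, in place of code of your own. Each camera call takes 0.05 s, during which the arm holds its last target. There are 200 camera calls.

## Working session

There is one attempt and no reset: what is moved stays moved. The work goes in short steps, Python scripts to look and compute and a shell command to move; the robot and the scene stay as the last step left them, time stands still between calls to the robot, and variables do not carry over. Pictures are saved under pics/ and viewed, at most 10 in all, crops included, and the job is handed in when it is done.

```bash
mkdir -p pics; ls; python3 - <<'E'
from station import bot
import cv2,numpy as np
o=bot.get_obs();print(o)
for n in("scene","top"):
    c=bot.read_camera(n);cv2.imwrite(f"pics/{n}0.png",c["color"][:,:,::-1]);print(n,c["mtx"],c["dist_coeffs"],c["world_from_camera"])
E
```

```text
pics
{'t': 0.0, 'q': array([ 0.99388757,  0.47780856,  0.02233814,  1.55645556, -0.01151759,
        1.10928661, -0.08309642]), 'joint_vel': array([-2.38675924e-04, -1.45032552e-04, -9.63270428e-04, -8.71675153e-05,
       -2.37641167e-04,  5.52386764e-04,  1.75969045e-04]), 'joint_torque': array([ 1.45983438e-03, -5.96441031e+01,  1.60862993e+00, -2.81194228e+01,
        1.25808595e-02,  9.37874982e-03,  1.21972380e-05]), 'eef_pos': array([ 0.30471897, -0.60167046,  0.24431825]), 'tool_rot': array([-8.74186727e-04,  9.72650275e-01,  2.32272694e-01, -2.70433808e-04]), 'contact_force': array([ 0.56911657,  0.38883403, -0.5967785 ]), 'torque': array([-0.01936217,  0.03789748, -0.01596915]), 'grasp_force': 0.0, 'gripper_width': 1.0016895520498348}
scene [[457.52891293   0.         308.72383979]
 [  0.         457.52891293 195.48543052]
 [  0.           0.           1.        ]] [-0.07280512  0.          0.          0.          0.        ] [[-0.03823461 -0.72098777  0.69189215  1.37571747]
 [ 0.99907108 -0.01380845  0.04082048  0.02667025]
 [-0.01987711  0.69281019  0.72084599  1.02682369]
 [ 0.          0.          0.          1.        ]]
top [[436.73554953   0.         312.25954939]
 [  0.         436.73554953 190.68446936]
 [  0.           0.           1.        ]] [-0.05792543  0.          0.          0.          0.        ] [[-0.02562724  0.99799043 -0.05795122  0.45426496]
 [-0.99963442 -0.02608295 -0.00712085 -0.02074215]
 [-0.00861807  0.05774754  0.99829402  1.21973704]
 [ 0.          0.          0.          1.        ]]
```

View pics/top0.png

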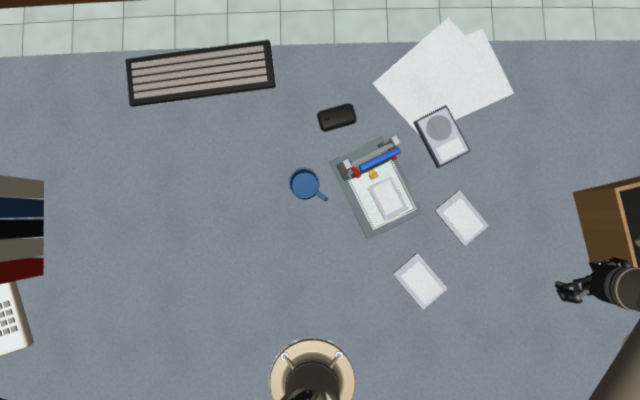

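View pics/scene0.png

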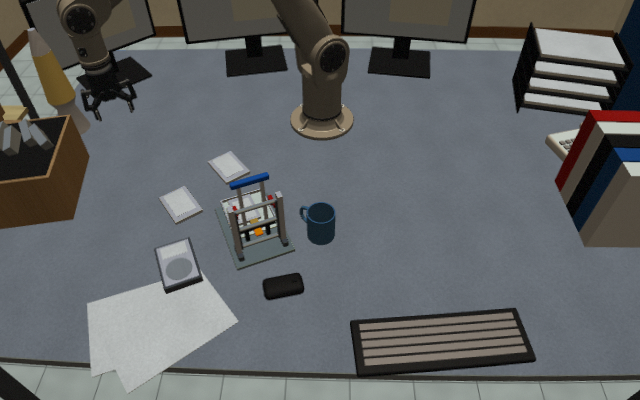

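The top view shows the riser at about (378,190), with its blue handle at about (380,160). The mug is at (305,184), the mouse at (337,117) and the disk at (442,136).

Three things look like the drive: (387,197) on the shelf, (462,217) and (420,281) on the desk. The one on the shelf fits, since it lies on the board and looks smallest. I'll check that in a crop and measure the handle.

```bash
cat > h.py <<'E'
import cv2,numpy as np
def ray(c,px,z,T=None):
    T=c["world_from_camera"] if T is None else T
    u=cv2.undistortPoints(np.array(px,float).reshape(-1,1,2),c["mtx"],c["dist_coeffs"]).reshape(-1,2)
    d=np.c_[u[:,0],-u[:,1],-np.ones(len(u))]@T[:3,:3].T
    return T[:3,3]+d*((z-T[2,3])/d[:,2])[:,None]
def blue(img,box,lo=(105,150,60),hi=(125,255,255)):
    m=cv2.inRange(cv2.cvtColor(img,cv2.COLOR_RGB2HSV),lo,hi);k=np.zeros_like(m);x0,y0,x1,y1=box;k[y0:y1,x0:x1]=m[y0:y1,x0:x1]
    n,l,s,_=cv2.connectedComponentsWithStats(k);i=1+s[1:,4].argmax()
    p=np.argwhere(l==i)[:,::-1].astype(np.float32);return cv2.minAreaRect(p)
E
python3 - <<'E'
from station import bot
from h import *
c=bot.read_camera("top");im=c["color"]
r=blue(im,(335,130,420,185));b=cv2.boxPoints(r);print(r,b)
w=ray(c,b,.254);print(w.mean(0),w)
print("base plate corners", ray(c,[[370,237],[420,211],[330,157]],.012))
for n,p in(("d",[[387,197]]),):print(ray(c,p,.058))
s=bot.read_camera("scene");r2=blue(s["color"],(220,165,280,195));b2=cv2.boxPoints(r2);print(r2,ray(s,[r2[0]],.25))
cv2.imwrite("pics/crop1.png",cv2.resize(im[100:320,310:500,::-1],None,fx=2.7,fy=2.7,interpolation=cv2.INTER_CUBIC))
E
```

```text
((379.2000427246094, 158.9000244140625), (6.260990142822266, 43.37971878051758), 63.43495178222656) [[358.40005 165.80002]
 [397.20004 146.40002]
 [400.00003 152.00003]
 [361.20004 171.40002]]
[ 0.57730731 -0.16468376  0.254     ] [[ 0.56301969 -0.1177752   0.254     ]
 [ 0.60429073 -0.20580268  0.254     ]
 [ 0.5915545  -0.2115683   0.254     ]
 [ 0.55036432 -0.12358886  0.254     ]]
base plate corners [[ 0.39246403 -0.16785885  0.012     ]
 [ 0.46029822 -0.30870473  0.012     ]
 [ 0.61694637 -0.06388614  0.012     ]]
[[ 0.49966302 -0.21099675  0.058     ]]
((248.6178436279297, 179.2006378173828), (4.7968268394470215, 39.559715270996094), 73.61045837402344) [[ 0.57758905 -0.16681277  0.25      ]]
```

View pics/crop1.png

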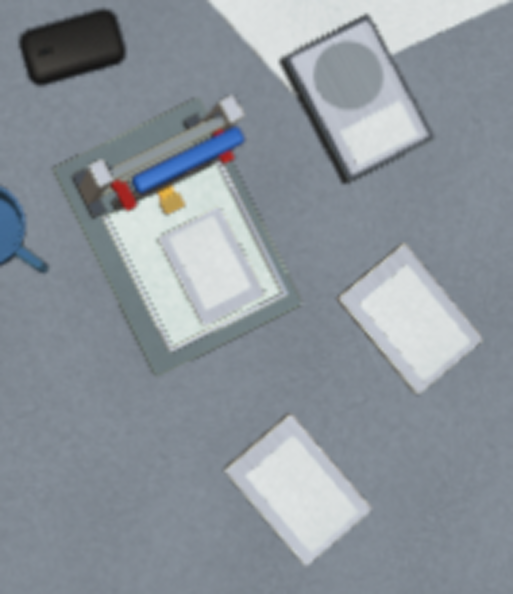

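The crop shows the drive on the shelf (210,265) is clearly smaller than the two on the desk at (410,318) and (298,490), so it's the one meant. The riser's x axis is yawed about 25°, and the handle is at about (0.577, -0.166). Next I rise, then move over.

```bash
python3 -m inch '[[0,0,-0.03,0],[0,0,-0.03,0],[0,0,-0.03,0],[0.0275,-0.0166,0,0],[0.0275,-0.0166,0,0],[0.0275,-0.0166,0,0],[0.0275,-0.0166,0,0],[0.0275,-0.0166,0,0],[0.0275,-0.0166,0,0],[0.0275,-0.0166,0,0],[0.0275,-0.0166,0,0],[0.0275,-0.0166,0,0]]' 0.0854 40 && python3 -m inch '[[0.0275,-0.0166,0,0],[0.0275,-0.0166,0,0],[0.0275,-0.0166,0,0],[0.0275,-0.0166,0,0],[0.0275,-0.0166,0,0],[0,0,0,-8],[0,0,0,-8],[0,0,0,-8],[0,0,0,-8],[0,0,0,-8],[0,0,0,-8],[0,0,0,-8]]' && python3 -m inch '[[0,0,0,-8],[0,0,0,-8],[0,0,0,-8],[0,0,0,-8],[0,0,0,0],[0,0,0,0]]'
cat >> h.py <<'E'
def wrist(bot):
    from scipy.spatial.transform import Rotation as R
    o=bot.get_obs();T=np.eye(4);q=o["tool_rot"];T[:3,:3]=R.from_quat(q[[1,2,3,0]]).as_matrix();T[:3,3]=o["eef_pos"]
    c=bot.read_camera("wrist");return o,T,c
E
python3 - <<'E'
from station import bot
from h import *
o,T,c=wrist(bot);cv2.imwrite("pics/w1.png",c["color"][:,:,::-1]);W=T@c["hand_eye"]
print(T,o["contact_force"],o["q"])
r=blue(c["color"],(0,0,640,400));b=cv2.boxPoints(r);print(r);w=ray(c,b,.256,W);print(w,w.mean(0))
E
```

```text
t: 1.4
eef_pos: [0.4587, -0.3558, 0.3352]
tool_rot: [-0.0, 0.973, 0.232, -0.0]
contact_force: [1.1, -0.2, 0.2]
gripper_width: 0.997
grasp_force: 0.0
t: 2.6
eef_pos: [0.5432, -0.2209, 0.3351]
tool_rot: [-0.0, 0.748, 0.664, -0.0]
contact_force: [0.3, -0.3, 0.4]
gripper_width: 0.996
grasp_force: 0.0
t: 3.2
eef_pos: [0.5433, -0.221, 0.3352]
tool_rot: [-0.0, 0.54, 0.842, 0.0]
contact_force: [-0.3, -0.3, -0.0]
gripper_width: 0.999
grasp_force: 0.0
[[-4.16846299e-01  9.08976962e-01 -2.12129834e-04  5.43327254e-01]
 [ 9.08976962e-01  4.16846331e-01  1.37512934e-04 -2.21007898e-01]
 [ 2.13421632e-04 -1.35499374e-04 -9.99999968e-01  3.35172526e-01]
 [ 0.00000000e+00  0.00000000e+00  0.00000000e+00  1.00000000e+00]] [-0.29137077 -0.30270396 -0.02434484] [ 0.60924793  0.2908411  -0.41306635  1.63822133  0.12198647  1.23833773
  0.60168195]
((392.348876953125, 168.99237060546875), (20.226743698120117, 130.7928924560547), 2.8912696838378906)
[[ 0.59217064 -0.21249523  0.256     ]
 [ 0.55127572 -0.12465291  0.256     ]
 [ 0.56445763 -0.11922773  0.256     ]
 [ 0.60707355 -0.20663761  0.256     ]] [ 0.57874438 -0.16575337  0.256     ]
```

View pics/w1.png

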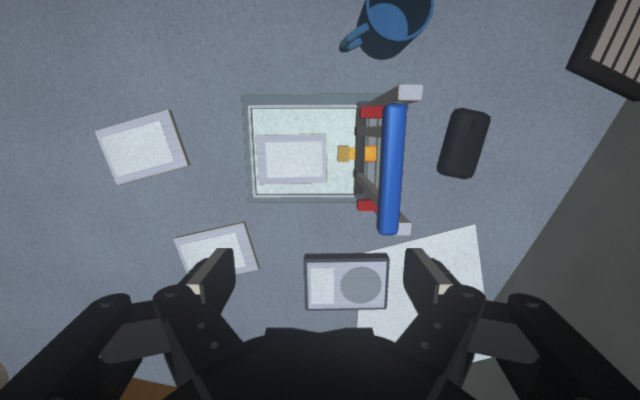

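The wrist view puts the handle at (392,169), or world (0.5787, -0.1658), which agrees with the top view. The shift is +35 mm along tool x and +55 mm along y, with a -0.9° turn, then down 92 mm to grip.

```bash
python3 -m inch '[[0.0177,0.0276,0,-0.9],[0.0177,0.0276,0,0],[0,0,0.02,0],[0,0,0.02,0],[0,0,0.02,0],[0,0,0.016,0],[0,0,0.016,0],[0,0,0,0],[0,0,0,0]]' && python3 -m inch '[[0,0,0,0],[0,0,0,0],[0,0,0,0],[0,0,0,0],[0,0,0,0],[0,0,0,0],[0,0,0,0],[0,0,0,0],[0,0,0,0],[0,0,0,0]]' 0.0 40
```

```text
t: 4.15
eef_pos: [0.5783, -0.1653, 0.2436]
tool_rot: [-0.0, 0.532, 0.847, -0.0]
contact_force: [0.8, 0.5, 0.8]
gripper_width: 0.999
grasp_force: 0.0
t: 5.15
eef_pos: [0.5782, -0.1654, 0.2437]
tool_rot: [0.0, 0.532, 0.847, -0.0]
contact_force: [-3.0, -0.2, 4.9]
gripper_width: 0.18
grasp_force: 39.7
```

The opening is 15 mm, so the bar is held. Lifting 24 mm at 30 mm/s.

```bash
python3 -m inch '[[0,0,-0.002,0],[0,0,-0.003,0],[0,0,-0.003,0],[0,0,-0.003,0],[0,0,-0.003,0],[0,0,-0.003,0],[0,0,-0.003,0],[0,0,-0.002,0],[0,0,-0.002,0],[0,0,0,0],[0,0,0,0]]'; python3 -c "
from station import bot
from h import *
o,T,c=wrist(bot);W=T@c['hand_eye'];print(o['contact_force'])"
```

```text
t: 6.25
eef_pos: [0.5781, -0.1654, 0.2675]
tool_rot: [0.0, 0.532, 0.847, -0.0]
contact_force: [0.5, -1.5, -5.3]
gripper_width: 0.18
grasp_force: 39.3
[ 0.4914444  -1.49061361 -5.30267809]
```

```bash
python3 -m inch '[[0,0,0,0],[0,0,-0.002,0],[0,0,-0.003,0],[0,0,-0.003,0],[0,0,-0.003,0],[0,0,-0.003,0],[0,0,-0.002,0],[0,0,-0.002,0],[0,0,0,0],[0,0,0,0]]' 0 20
for i in 1 2 3 ; do python3 -m inch '[[0,0,-0.002,0],[0,0,0,0]]'|grep -E 'eef|contact'; done
```

```text
t: 7.3
eef_pos: [0.5781, -0.1654, 0.2855]
tool_rot: [0.0, 0.532, 0.847, -0.0]
contact_force: [0.3, -2.4, -6.1]
gripper_width: 0.177
grasp_force: 39.3
eef_pos: [0.5781, -0.1654, 0.2875]
contact_force: [0.6, -2.2, -6.2]
eef_pos: [0.5781, -0.1654, 0.2895]
contact_force: [-0.6, -3.0, -5.2]
eef_pos: [0.5781, -0.1654, 0.2916]
contact_force: [-0.8, -1.8, -5.8]
```

The lift is now 48 mm and the pull about 5.5 N. I'll carry on in 1 mm steps and watch the pull.

```bash
g(){ grep -E 'eef|contact'|tr '\n' ' ';echo; }
python3 -m inch '[[0,0,-0.001,0],[0,0,0,0]]'|g
python3 -m inch '[[0,0,-0.001,0],[0,0,0,0]]'|g
python3 -m inch '[[0,0,-0.001,0],[0,0,0,0]]'|g
python3 -m inch '[[0,0,-0.001,0],[0,0,0,0]]'|g
```

```text
eef_pos: [0.5781, -0.1654, 0.2924] contact_force: [-1.0, -2.9, -6.0] 
eef_pos: [0.5782, -0.1654, 0.2934] contact_force: [-0.6, -2.2, -6.2] 
eef_pos: [0.5782, -0.1654, 0.2944] contact_force: [-0.6, -2.4, -5.9] 
eef_pos: [0.5781, -0.1654, 0.2954] contact_force: [-1.1, -2.5, -6.3]
```

```bash
python3 - <<'E'
from station import bot
from h import *
c=bot.read_camera("scene");cv2.imwrite("pics/s2.png",cv2.resize(c["color"][150:280,200:310,::-1],None,fx=4.5,fy=4.5,interpolation=cv2.INTER_CUBIC))
E
```

```text
(no output)
```

View pics/s2.png

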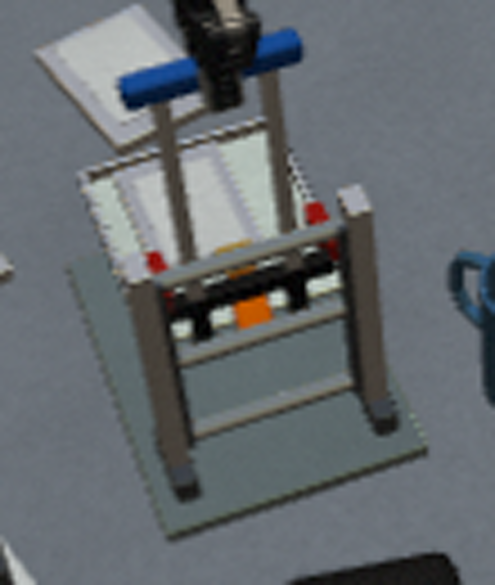

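The close view shows the orange pawl at about (252,310), near the rung at (260,335). The red stops at (155,262) and (317,215) are still above the shelf's black crossbar. I keep going up gently until I feel the stop.

```bash
g(){ grep -E 'eef|contact'|tr '\n' ' ';echo; }
python3 -m inch '[[0,0,-0.001,0],[0,0,0,0]]'|g
python3 -m inch '[[0,0,-0.001,0],[0,0,0,0]]'|g
python3 -m inch '[[0,0,-0.001,0],[0,0,0,0]]'|g
```

```text
eef_pos: [0.5781, -0.1654, 0.2964] contact_force: [-1.8, -3.1, -6.2] 
eef_pos: [0.5782, -0.1654, 0.2974] contact_force: [-2.0, -3.0, -6.4] 
eef_pos: [0.5781, -0.1654, 0.2984] contact_force: [-2.0, -3.3, -6.1]
```

```bash
g(){ grep -E 'eef|contact'|tr '\n' ' ';echo; }
python3 -m inch '[[0,0,-0.001,0],[0,0,0,0]]'|g
python3 -m inch '[[0,0,-0.001,0],[0,0,0,0]]'|g
python3 -m inch '[[0,0,-0.001,0],[0,0,0,0]]'|g
```

```text
eef_pos: [0.5781, -0.1654, 0.2995] contact_force: [-2.0, -3.8, -5.8] 
eef_pos: [0.5781, -0.1654, 0.3004] contact_force: [-1.9, -2.3, -5.8] 
eef_pos: [0.5782, -0.1653, 0.3015] contact_force: [-2.1, -3.5, -6.3]
```

```bash
g(){ grep -E '^t|eef|contact'|tr '\n' ' ';echo; }
python3 -m inch '[[0,0,-0.001,0],[0,0,0,0]]'|g
python3 -m inch '[[0,0,-0.001,0],[0,0,0,0]]'|g
python3 -m inch '[[0,0,-0.001,0],[0,0,0,0]]'|g
```

```text
t: 10.15 eef_pos: [0.5781, -0.1654, 0.3025] tool_rot: [0.0, 0.532, 0.847, -0.0] contact_force: [-1.5, -3.1, -4.5] 
t: 10.35 eef_pos: [0.5781, -0.1654, 0.3034] tool_rot: [-0.0, 0.532, 0.847, -0.0] contact_force: [-1.5, -3.4, -5.4] 
t: 10.55 eef_pos: [0.5781, -0.1654, 0.3045] tool_rot: [-0.0, 0.532, 0.847, -0.0] contact_force: [-4.2, -3.5, -5.4]
```

```bash
g(){ grep -E 'eef|contact'|tr '\n' ' ';echo; }
python3 -m inch '[[0,0,-0.001,0],[0,0,0,0]]'|g
python3 -m inch '[[0,0,-0.001,0],[0,0,0,0]]'|g
python3 -m inch '[[0,0,-0.001,0],[0,0,0,0]]'|g
python3 - <<'E'
from station import bot
from h import *
c=bot.read_camera("scene");cv2.imwrite("pics/s3.png",cv2.resize(c["color"][150:280,200:310,::-1],None,fx=4.5,fy=4.5,interpolation=cv2.INTER_CUBIC))
E
```

```text
eef_pos: [0.5782, -0.1654, 0.3055] contact_force: [-4.1, -4.1, -4.7] 
eef_pos: [0.5782, -0.1654, 0.3064] contact_force: [-3.4, -3.6, -5.2] 
eef_pos: [0.5782, -0.1654, 0.3073] contact_force: [-2.8, -3.7, -6.4]
```

View pics/s3.png

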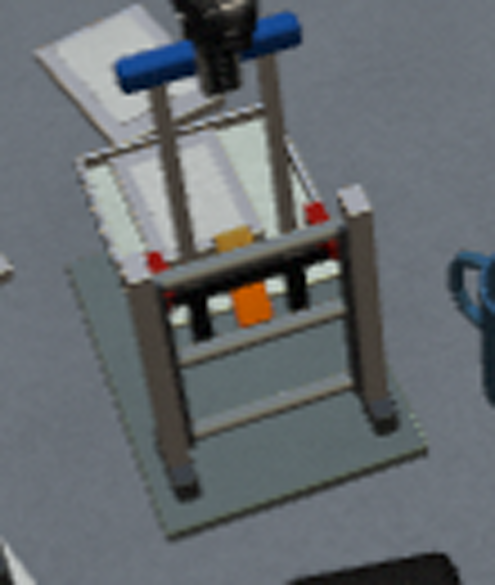

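The black crossbar is now just under the red stops, and the pull fell at about 58.5 mm, which may be the pawl snapping past. I'll probe upward in half-millimetre steps.

```bash
g(){ grep -E 'eef|contact'|tr '\n' ' ';echo; }
python3 -m inch '[[0,0,-0.0005,0],[0,0,0,0]]'|g
python3 -m inch '[[0,0,-0.0005,0],[0,0,0,0]]'|g
```

```text
eef_pos: [0.5782, -0.1654, 0.3078] contact_force: [-2.3, -2.9, -6.3] 
eef_pos: [0.5781, -0.1654, 0.3083] contact_force: [-2.4, -3.4, -6.8]
```

```bash
g(){ grep -E 'eef|contact'|tr '\n' ' ';echo; }
python3 -m inch '[[0,0,-0.0005,0],[0,0,0,0]]'|g
python3 -m inch '[[0,0,-0.0005,0],[0,0,0,0]]'|g
```

```text
eef_pos: [0.5782, -0.1654, 0.3088] contact_force: [-2.0, -2.8, -7.0] 
eef_pos: [0.5782, -0.1654, 0.3093] contact_force: [-3.6, -4.0, -7.0]
```

```bash
g(){ grep -E 'eef|contact'|tr '\n' ' ';echo; }
python3 -m inch '[[0,0,-0.0005,0],[0,0,0,0]]'|g
python3 -m inch '[[0,0,-0.0005,0],[0,0,0,0]]'|g
```

```text
eef_pos: [0.5782, -0.1653, 0.3099] contact_force: [-2.7, -4.7, -6.3] 
eef_pos: [0.5782, -0.1653, 0.3104] contact_force: [-3.3, -4.7, -6.6]
```

```bash
g(){ grep -E 'eef|contact'|tr '\n' ' ';echo; }
python3 -m inch '[[0,0,-0.0008,0],[0,0,0,0]]'|g
python3 -m inch '[[0,0,-0.0008,0],[0,0,0,0]]'|g
```

```text
eef_pos: [0.5782, -0.1654, 0.3112] contact_force: [-3.3, -3.8, -6.1] 
eef_pos: [0.5782, -0.1654, 0.312] contact_force: [-4.1, -4.0, -6.1]
```

```bash
g(){ grep -E 'eef|contact'|tr '\n' ' ';echo; }
python3 -m inch '[[0,0,-0.0008,0],[0,0,0,0]]'|g
python3 -m inch '[[0,0,-0.0008,0],[0,0,0,0]]'|g
```

```text
eef_pos: [0.5782, -0.1654, 0.3129] contact_force: [-3.8, -3.6, -6.1] 
eef_pos: [0.5782, -0.1654, 0.3137] contact_force: [-3.1, -3.5, -5.6]
```

```bash
g(){ grep -E 'eef|contact'|tr '\n' ' ';echo; }
python3 -m inch '[[0,0,-0.0008,0],[0,0,0,0]]'|g
python3 - <<'E'
from station import bot
from h import *
c=bot.read_camera("scene");cv2.imwrite("pics/s4.png",cv2.resize(c["color"][170:250,215:305,::-1],None,fx=7,fy=7,interpolation=cv2.INTER_CUBIC))
E
```

```text
eef_pos: [0.5782, -0.1654, 0.3142] contact_force: [-2.1, -4.1, -8.1]
```

View pics/s4.png

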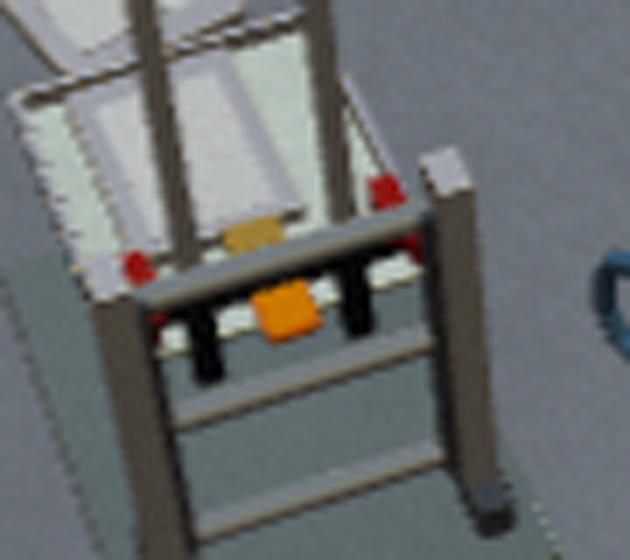

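The pull jumped to 8 N and the tool lagged at 70.5 mm, so this is probably the stop. One 0.5 mm probe to confirm.

```bash
python3 -m inch '[[0,0,-0.0005,0],[0,0,0,0]]'|grep -E '^t:|eef|contact|gras'
```

```text
t: 13.65
eef_pos: [0.5781, -0.1653, 0.3143]
contact_force: [-1.1, -4.2, -12.0]
grasp_force: 38.6
```

That confirms the stop, at 70.5 mm, so the seat should be at about TCP z 0.292. I lower 18 mm gently, then feel for it.

```bash
g(){ grep -E 'eef|contact'|tr '\n' ' ';echo; }
python3 -m inch '[[0,0,0.001,0],[0,0,0.002,0],[0,0,0.002,0],[0,0,0.002,0],[0,0,0.002,0],[0,0,0.002,0],[0,0,0.002,0],[0,0,0.002,0],[0,0,0.002,0],[0,0,0.001,0],[0,0,0,0],[0,0,0,0]]'|g
python3 -m inch '[[0,0,0.001,0],[0,0,0,0]]'|g
```

```text
eef_pos: [0.5782, -0.1654, 0.2973] contact_force: [-3.5, -5.0, -6.6] 
eef_pos: [0.5782, -0.1654, 0.2964] contact_force: [-4.0, -3.5, -6.5]
```

```bash
g(){ grep -E 'eef|contact'|tr '\n' ' ';echo; }
python3 -m inch '[[0,0,0.001,0],[0,0,0,0]]'|g
python3 -m inch '[[0,0,0.0007,0],[0,0,0,0]]'|g
```

```text
eef_pos: [0.5782, -0.1653, 0.2954] contact_force: [-3.0, -4.6, -5.9] 
eef_pos: [0.5782, -0.1653, 0.2947] contact_force: [-3.2, -4.4, -5.8]
```

```bash
g(){ grep -E 'eef|contact'|tr '\n' ' ';echo; }
python3 -m inch '[[0,0,0.0007,0],[0,0,0,0]]'|g
python3 -m inch '[[0,0,0.0007,0],[0,0,0,0]]'|g
python3 -m inch '[[0,0,0.0005,0],[0,0,0,0]]'|g
```

```text
eef_pos: [0.5782, -0.1654, 0.294] contact_force: [-3.9, -3.7, -5.6] 
eef_pos: [0.5782, -0.1654, 0.2933] contact_force: [-3.3, -4.2, -6.5] 
eef_pos: [0.5782, -0.1653, 0.2928] contact_force: [-4.5, -4.0, -6.5]
```

```bash
g(){ grep -E 'eef|contact'|tr '\n' ' ';echo; }
python3 -m inch '[[0,0,0.0005,0],[0,0,0,0]]'|g
python3 -m inch '[[0,0,0.0005,0],[0,0,0,0]]'|g
```

```text
eef_pos: [0.5782, -0.1654, 0.2923] contact_force: [-3.2, -5.3, -6.9] 
eef_pos: [0.5782, -0.1654, 0.292] contact_force: [-4.2, -3.4, -5.7]
```

```bash
python3 -m inch '[[0,0,0.0005,0],[0,0,0,0]]'|grep -E 'eef|contact'
```

```text
eef_pos: [0.5782, -0.1653, 0.2918]
contact_force: [-4.5, -3.9, -4.0]
```

```bash
python3 -m inch '[[0,0,0.0003,0],[0,0,0,0]]'|grep -E '^t:|eef|contact'
```

```text
t: 16.85
eef_pos: [0.5782, -0.1654, 0.2917]
contact_force: [-5.5, -3.8, -2.1]
```

The tool has stopped following at 0.2918 and the weight is leaving the hand, so the pawl is seated. A touch more, then let go.

```bash
python3 -m inch '[[0,0,0.0003,0],[0,0,0,0],[0,0,0,0]]'|grep -E '^t:|eef|contact'
```

```text
t: 17.15
eef_pos: [0.5782, -0.1654, 0.2917]
contact_force: [-6.3, -4.1, -1.1]
```

```bash
python3 -m inch '[[0,0,0,0],[0,0,0,0],[0,0,0,0],[0,0,0,0],[0,0,0,0],[0,0,0,0],[0,0,0,0],[0,0,0,0]]' 0.0854 && python3 -m inch '[[0,0,-0.01,0],[0,0,-0.02,0],[0,0,-0.02,0],[0,0,-0.02,0],[0,0,-0.02,0],[0,0,-0.01,0],[0,0,0,0],[0,0,0,0],[0,0,0,0]]'
python3 - <<'E'
from station import bot
from h import *
c=bot.read_camera("scene");cv2.imwrite("pics/s5.png",cv2.resize(c["color"][130:300,180:350,::-1],None,fx=3.4,fy=3.4,interpolation=cv2.INTER_CUBIC))
E
```

```text
t: 17.95
eef_pos: [0.5782, -0.1653, 0.2901]
tool_rot: [-0.0, 0.532, 0.847, 0.0]
contact_force: [0.1, -1.1, 0.5]
gripper_width: 0.998
grasp_force: 0.0
t: 18.85
eef_pos: [0.5777, -0.1653, 0.3888]
tool_rot: [-0.001, 0.532, 0.847, -0.0]
contact_force: [-0.8, -0.5, -0.4]
gripper_width: 0.999
grasp_force: 0.0
```

View pics/s5.png

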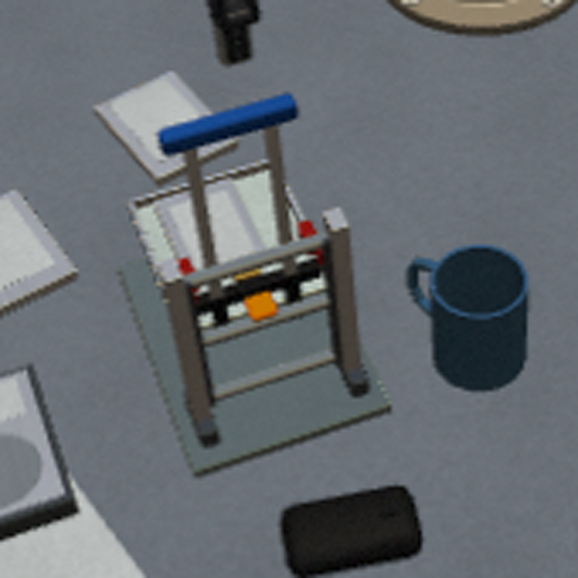

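The shelf hangs by its pawl at (260,303) on the rung, with the drive still on it at (215,220). The gripper is clear above it, and the mug, mouse and disk stand undisturbed.

```bash
python3 -c "
from station import bot
print(bot.hand_in())"
```

```text
the job is handed in; nothing more can be done
None
```

I handed the job in with the shelf hanging by its pawl on the rung at about 48 mm, the drive still on it, the gripper clear, and the mug, mouse and disk untouched; the hand-in gave no verdict.

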